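# Index the repair fixture round to 60 degrees and lock it

## Robot

A 6-joint arm with a two-finger parallel gripper is mounted at the origin on the work surface. World frame = base frame: x ahead of the robot, y to its left, z up, the work surface at z = 0. Lengths are in mm, angles in rad, forces in N, time in s.
With the tool pointing down it reaches from about 375 to 975 mm from the base axis. Payload 3.8 kg.
Tool frame: the origin (TCP) lies at the centre of the arm's flange, where the gripper is bolted on; the fingertips stand 173 mm ahead of it and the grasp point (between the pads) lies 155 mm ahead of it; z points along the fingers, y is the line along which they close (so a half turn about z gives the same grasp; the last joint's range is limited). The gripper opens to 85 mm and grips with 20 to 120 N. Pads are 22 mm wide; open, the fingers measure 114 mm over their backs; the gripper's body (76 mm by 85 mm) begins 54 mm behind the grasp point. The pads swing forward as they close: fully open they stand 13 mm farther back than shut.
Start: joints at [-0.037, 0.264, 1.604, -0, 1.274, -0.037], TCP at [674.996, -0.002, 404.68] pointing down, gripper open.
Joint ranges: [-2.63, 2.63], [-0.94, 2.18], [0.31, 2.57], [-1.31, 4.45], [0, 2.66], [-2.55, 2.55]. Speed limits (rad/s): [2.57, 2.57, 3.14, 3.14, 3.14, 3.14].

## Interface

Orientations are given as [roll, pitch, yaw] about the fixed x, y, z axes, in that order (R = Rz(yaw) Ry(pitch) Rx(roll)).
In Python, from workcell import read_state, read_camera, hand_in, masks_of, mark_of gives the robot as it stands. The module is installed in compiled form; this text tells all that it offers.
- The arm moves only by the shell command python3 -m pendant 'ROWS' [FORCE]. ROWS is JSON, a list of rows, each a list of 3 entries, a list of its own where there are three numbers: the opening, from 0 (shut) to 1 (fully open), then the shift along the world's x, y, z in units of 40 mm (1.0 is 40 mm), then the turn, a rotation vector about the world's x, y, z in units of 5 degrees (1.0 is 5 degrees). A call has 1 to 8 rows; each row shifts and turns the commanded pose from where the row before left it; what a row does not reach is not made up. A row lasts 1/12 s, in which the tool goes at most 41.7 mm and 7.16 degrees, less where a joint would pass 70% of its speed; a pose out of reach is approached as far as the arm can. A call is refused whole if a number of a shift passes 1 or a number of a turn 1, either way. A call with a gripper value outside its range is refused whole. The fingers move at their own pace and stop on an object; FORCE is the grip in N (left out, the last holds). Time passes only in rows, so rows that do not move let the fingers close. It gives the time, the measured TCP pose, the force, the opening and the grip force at its end, in the units of the state.
- read_state(): the state, without advancing time (a new reading comes with each control period).
- read_camera(name): name is "scene" or "side" or "wrist"; returns a dict with "pixels" (400x640x3 uint8, blue, green, red), "K" (3x3 intrinsics, pixels), "world_to_cam" (4x4, takes a point from world to camera coordinates). Camera axes: x right, y down, z forward; pixel columns grow to the right and rows downward; lengths in mm; the calibration is good to about 2 mm. The wrist camera is an equidistant fisheye: a pixel r from the principal point sees the ray r / f radians off the axis. A picture is of the moment at which its call begins. There is no depth.
- hand_in(): hands the job in; it is judged then, once.
Trained networks look in the newest picture that a camera, given by its name, has taken for a name from the list of things; names that differ only in an ending like _2 or _b are one class to them, and where a whole thing is asked for, a point or a joint stands for the part that bears it (a point fixed in the world has none). Each returns a list of dicts, best first, with "score" (0 to 1); they miss things now and then, are a little off and sometimes report something else, mostly with a low value. They report only what shows in the picture. A call takes as long as a camera call.
- masks_of(camera, label): "mask" (400x640 bool, what is visible of it).
- mark_of(camera, label): "centre" ([x, y, z] in mm, in world coordinates, good to about 4 mm: a listed point, or the origin of a listed thing).
The state is a dict: "clock": time; "q": joint angles; "dq": joint speeds; "effort": joint torques, N m; "eef_pos": TCP position; "tcp_rot": TCP orientation; "contact_force": force on the tool from outside, world axes, zero at the start; "moment": the same for the moment, N m; "gripper_width": finger opening in mm; "grasp_force": force on a finger pad.
Only numpy, scipy, OpenCV 4.12 (cv2) and the standard library are available. Lean on these libraries where they do the work, as an engineer would, in place of code of your own. Each camera call takes 0.05 s, during which the arm holds its last target. There are 200 camera calls.

## Task

Turn the clicking swivel base that carries the grey casting anticlockwise (seen from above) by pushing on its bars, until its scale reads 60 degrees against the index line, that is, until the plate rests in the fourth click past its long zero line (one line and one click every 15 degrees). Then push the lock bolt's knob in until it snaps home and stays in. Leave the things standing and lying around the fixture where they are.

Things in the scene. Friction and masses are not known exactly. Their poses are not given: they have to be found in the camera images.
- swivel_base: fixed grey round base: foot flange 200 mm across, 12 mm high, drum 156 mm across. Origin on the turning axis at table height, z up. At its +x side an index block (12 mm square, 53 mm high, 96 mm from the axis). At its -y side the bolt housing (36 mm wide, 46 mm high), out to 130 mm from the axis.
- swivel (a joint): angle (rad) of the plate about the base's z, anticlockwise positive; 0 with the zero line at the index line, wanted 1.047; starts between -1.83 and 0; stops at -1.83 and 1.83. A spring roller lets it rest only at multiples of 15 degrees; leaving a rest takes about 0.7 to 0.9 N m (6 to 8 N on a bar); past half-way it snaps into the next rest, let go before that it falls back.
- zero_mark (a point): point on the long zero line, 82 mm from the axis, on the steel turning plate (174 mm across, top 66 mm above the table). 24 black radial lines round the plate's edge, every 15 degrees: the zero line 26 mm long and thick, the others 14 mm (even multiples of 15) or 8 mm (odd).
- index_line (a point): the white index line on the base's index block, 96 mm from the axis, 53 mm above the table; fixed
- bar0 (a point): centre of the black ball (18 mm across, 150 mm from the axis) ending the bar 22.5 degrees clockwise of the zero line. Four such level round bars, 90 degrees apart, turn with the plate: at -22.5, 67.5, 157.5 and 247.5 degrees anticlockwise of the zero line; 12 mm thick, centre 74 mm above the table, free from 80 to 141 mm from the axis.
- lock_bolt (a joint): travel (m) of the lock bolt towards the axis, along the base's +y: 0 out (start), 0.014 home. A spring of 1.5 to 3 N pushes it out again unless it has snapped past its catch, which takes 6 to 10 N near mid-travel; past 0.0095 it pulls itself home and stays. It passes about 0.007 only while the plate rests in a click; once home it blocks the plate.
- bolt_knob (a point): centre of the outer face of the bolt's round black knob: disc 28 mm across, 10 mm thick, axis level along the base's y, 32 mm above the table, face 168 mm from the axis when out and 154 mm when home; the face looks along the base's -y and is pushed along +y
- casting_top (a point): centre of the top of the grey casting with cream filler patches that is clamped to the middle of the plate, 156 mm above the table; the casting stays within 50 mm of the axis and turns with the plate
- filler_tin: bystander: closed metal tin, 86 mm across, 100 mm tall, standing; origin at the centre of its underside
- solvent_bottle: bystander: grey plastic bottle, 64 mm across, 170 mm tall, standing; origin at the centre of its underside
- sanding_block: bystander: cork block 45 x 70 x 30 mm (x, y, z); origin at the centre of its underside
- spatula: bystander: blue-handled filler spoon, 190 mm long, lying along its x; origin at its middle, underside
- screwdriver: bystander: black-handled screwdriver, 200 mm long, lying along its x; origin at its middle, underside
- mug: bystander: white mug, 80 mm across, 90 mm tall; origin at the centre of its underside
- wrench: bystander: open-ended wrench, 180 mm long, lying along its x; origin at its middle, underside

How it is judged:
By the outcome, as a careful person would: the job done as asked, in the order asked, and still so for the second after the job is handed in, with the robot touching nothing.
It also fails if it takes over 64 s, if anything falls off the work surface, if the arm or the gripper's body presses on something with over 40 N, if the wrist force passes 120 N, or if a joint passes its speed limit or range.

## Working session

There is one attempt and no reset: what is moved stays moved. The work goes in short steps, Python scripts to look and compute and a shell command to move; the robot and the scene stay as the last step left them, time stands still between calls to the robot, and variables do not carry over. Pictures are saved under pics/ and viewed, at most 10 in all, crops included, and the job is handed in when it is done.

```bash
mkdir -p pics; python3 - <<'E'
from workcell import *
import cv2
for c in ("scene","side"):
    r=read_camera(c); cv2.imwrite(f"pics/{c}0.png",r["pixels"])
    for l in ["swivel_base","zero_mark","index_line","bar0","bolt_knob","casting_top","filler_tin","solvent_bottle","sanding_block","spatula","screwdriver","mug","wrench"]:
        print(c,l,[( [round(v) for v in d["centre"]],round(d["score"],2)) for d in mark_of(c,l)[:3]])
s=read_state();print(s["clock"],s["tcp_rot"],s["contact_force"])
E
```

```text
scene swivel_base [([512, -52, 6], 0.93)]
scene zero_mark [([527, -130, 69], 0.56)]
scene index_line [([608, -38, 54], 0.64)]
scene bar0 [([476, -195, 73], 0.61)]
scene bolt_knob [([537, -214, 34], 0.66), ([696, -261, -3], 0.52)]
scene casting_top [([513, -46, 153], 0.62)]
scene filler_tin [([659, 221, 3], 0.69)]
scene solvent_bottle [([468, -307, -2], 0.27)]
scene sanding_block [([731, -63, 0], 0.85)]
scene spatula [([697, -259, 2], 0.82)]
scene screwdriver [([469, -310, -1], 0.66)]
scene mug [([695, 80, -4], 0.58), ([513, -49, 5], 0.28), ([466, -311, 0], 0.2)]
scene wrench [([476, 137, 0], 0.68)]
side swivel_base [([516, -52, -2], 0.97)]
side zero_mark [([522, -131, 64], 0.8)]
side index_line [([609, -37, 57], 0.71)]
side bar0 [([610, -37, 58], 0.71), ([479, -192, 75], 0.6)]
side bolt_knob [([536, -214, 31], 0.54)]
side casting_top [([512, -51, 156], 0.6)]
side filler_tin [([660, 221, 3], 0.63), ([693, 79, 1], 0.57)]
side solvent_bottle [([476, 272, -1], 0.82), ([693, 81, 1], 0.75)]
side sanding_block [([728, -64, -2], 0.69)]
side spatula [([698, -260, -1], 0.59)]
side screwdriver [([467, -303, 0], 0.72)]
side mug [([695, 80, 2], 0.59)]
side wrench [([476, 141, 0], 0.57), ([693, 79, 1], 0.52)]
1.4 [3.14158632e+00 1.71412918e-05 1.57082859e+00] [ 0.40294895 -0.59878375  0.1597493 ]
```

View pics/scene0.png

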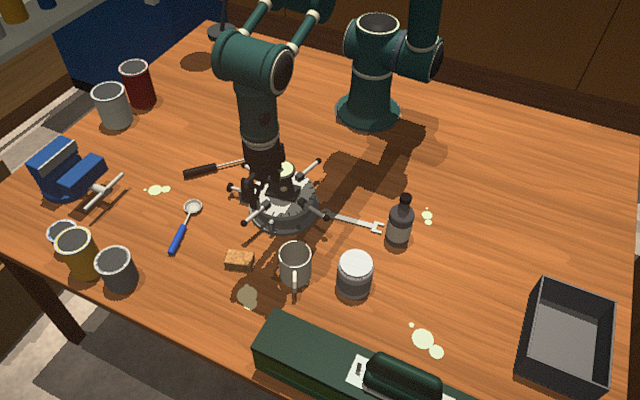

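View pics/side0.png

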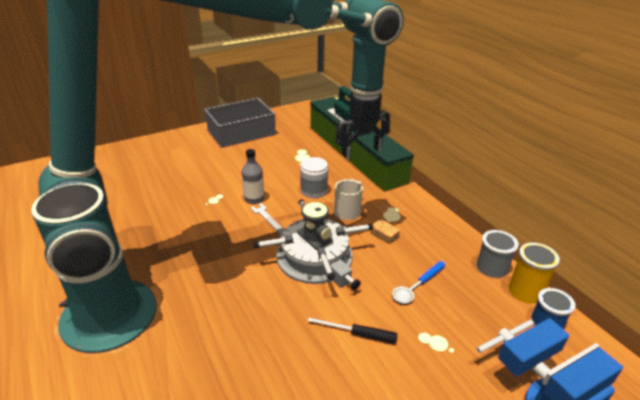

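The scene picture shows the fixture at about (285,200), partly behind the gripper. The side picture shows it at (315,245), with the knob at (354,285), the screwdriver low at (350,330) and the mug at (348,200). The networks' marks put the axis at about (513,-50), base yaw about 8° and zero line at about -90°. That means 10 clicks to go, and bar0 can be pushed from about -104° to 45°. First I swing round above bar0's clockwise side.

```bash
R='[0,[-0.275,-0.186,0],[0,0,-1]]'
python3 -m pendant '[[0,[-0.275,-0.186,0],[0,0,-1]],[0,[-0.275,-0.186,0],[0,0,-1]],[0,[-0.275,-0.186,0],[0,0,-1]],[0,[-0.275,-0.186,0],[0,0,-1]],[0,[-0.275,-0.186,0],[0,0,-1]],[0,[-0.275,-0.186,0],[0,0,-1]],[0,[-0.275,-0.186,0],[0,0,-1]]]'
python3 -m pendant '[[0,[-0.275,-0.186,0],[0,0,-1]],[0,[-0.275,-0.186,0],[0,0,-1]],[0,[-0.275,-0.186,0],[0,0,-1]],[0,[-0.275,-0.186,0],[0,0,-1]],[0,[-0.275,-0.186,0],[0,0,-1]],[0,[-0.275,-0.186,0],[0,0,-1]],[0,[-0.275,-0.186,0],[0,0,-1]]]'
python3 -m pendant '[[0,[-0.275,-0.186,0],[0,0,-1]],[0,[-0.275,-0.186,0],[0,0,-1]],[0,[-0.275,-0.186,0],[0,0,-1]],[0,[-0.275,-0.186,0],[0,0,-1]],[0,[-0.275,-0.186,0],[0,0,-1]],[0,[-0.275,-0.186,0],[0,0,-1]],[0,[-0.275,-0.186,0],[0,0,-1]],[0,[0,0,0],[0,0,0]]]'
cat > h.py <<'E'
from workcell import *
import numpy as np, cv2
from scipy.spatial.transform import Rotation as R
LAB=["swivel_base","zero_mark","index_line","bar0","bolt_knob","casting_top"]
def fit(cams=("scene","side")):
    P={}
    for c in cams:
        read_camera(c)
        for l in LAB:
            m=mark_of(c,l)
            if m: P.setdefault(l,[]).append((np.round(m[0]["centre"]),round(m[0]["score"],2)))
    return P
def tool():
    s=read_state(); r=R.from_euler("xyz",s["tcp_rot"]); 
    y=r.as_matrix()[:,1]
    return np.array(s["eef_pos"]), np.degrees(np.arctan2(y[1],y[0])), r.as_matrix()[:,2]
E
python3 - <<'E'
from h import *
print(tool(),read_state()["q"])
P=fit()
for k,v in P.items(): print(k,v)
r=read_camera("scene"); p=r["pixels"][130:270,190:380]; cv2.imwrite("pics/a1.png",cv2.resize(p,None,fx=4,fy=4,interpolation=cv2.INTER_CUBIC))
E
```

```text
clock: 1.98
eef_pos: [597.4, -52.4, 404.7]
tcp_rot: [3.141, -0.0, 0.956]
contact_force: [0.4, -0.8, -0.2]
gripper_width: 0.8
grasp_force: 0.0
clock: 2.57
eef_pos: [520.4, -104.5, 404.8]
tcp_rot: [3.141, -0.0, 0.345]
contact_force: [-0.7, 0.0, -0.6]
gripper_width: 0.1
grasp_force: 0.0
clock: 3.23
eef_pos: [442.6, -157.0, 404.8]
tcp_rot: [3.141, 0.0, -0.266]
contact_force: [0.2, 0.8, 0.1]
gripper_width: -0.0
grasp_force: 0.0
(array([ 442.57616154, -156.98412828,  404.75757129]), np.float64(-105.21696086267663), array([-6.47156745e-04, -6.33601587e-04, -9.99999590e-01])) [-3.93600254e-01 -1.32704171e-01  2.02499866e+00 -8.78248089e-04
  1.24965296e+00  1.44305969e+00]
swivel_base [(array([510., -50.,   5.]), 0.94), (array([514., -52.,  -3.]), 0.58)]
zero_mark [(array([ 525., -131.,   68.]), 0.67), (array([ 522., -131.,   67.]), 0.89)]
index_line [(array([610., -39.,  53.]), 0.86), (array([611., -36.,  55.]), 0.72)]
bar0 [(array([ 477., -194.,   75.]), 0.89), (array([ 477., -191.,   74.]), 0.74)]
bolt_knob [(array([ 533., -218.,   35.]), 0.47), (array([ 539., -213.,   34.]), 0.51)]
casting_top [(array([513., -45., 155.]), 0.78), (array([508., -52., 153.]), 0.71)]
```

View pics/a1.png

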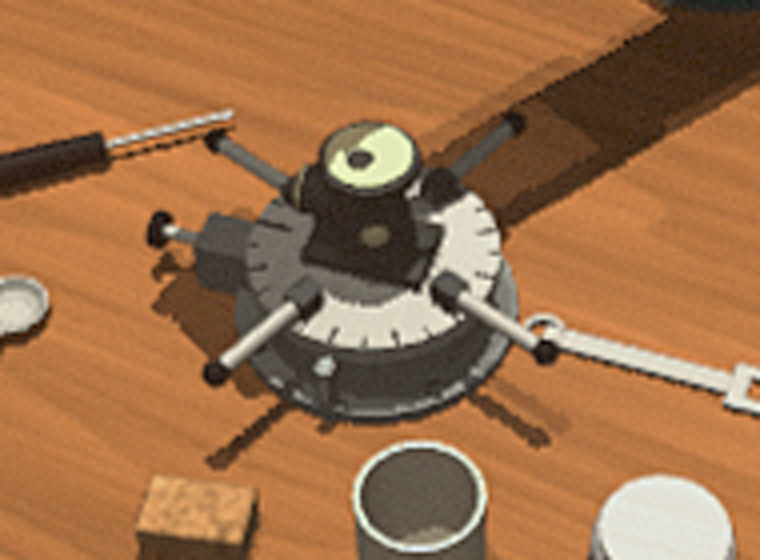

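The crop shows the gripper is clear. Bar0's ball is at (215,140), the knob at (160,230), the index block at (325,370), and the zero line is hidden towards the bolt. This agrees with the marks. Next I descend and compute the arc.

```bash
python3 -m pendant '[[0,[0,0,-0.86],[0,0,0]],[0,[0,0,-0.86],[0,0,0]],[0,[0,0,-0.86],[0,0,0]],[0,[0,0,-0.86],[0,0,0]],[0,[0,0,-0.86],[0,0,0]],[0,[0,0,0],[0,0,0]]]'
python3 - <<'E'
from h import *
p,a,z=tool(); C=np.array([512.5,-50.3])
def pos(d): 
    t=np.radians(d); return C+np.array([[np.cos(t),-np.sin(t)],[np.sin(t),np.cos(t)]])@[120,-18]
print(p,a,"to contact",(pos(-104.5)-p[:2])/40)
for d in np.arange(-104.5,45,5): print(d,np.round((pos(d+5)-pos(d))/40,2))
E
```

```text
clock: 4.48
eef_pos: [440.2, -154.7, 226.1]
tcp_rot: [-3.14, 0.013, -0.262]
contact_force: [-1.8, -0.3, -0.5]
gripper_width: -0.2
grasp_force: 0.0
[ 440.19066554 -154.73284558  226.09752213] -105.0078251662316 to contact [ 0.62092691 -0.18095078]
-104.5 [ 0.25 -0.09]
-99.5 [ 0.25 -0.07]
-94.5 [ 0.26 -0.05]
-89.5 [ 0.26 -0.03]
-84.5 [ 0.26 -0.  ]
-79.5 [0.26 0.02]
-74.5 [0.26 0.04]
-69.5 [0.26 0.07]
-64.5 [0.25 0.09]
-59.5 [0.24 0.11]
-54.5 [0.23 0.13]
-49.5 [0.22 0.15]
-44.5 [0.2  0.17]
-39.5 [0.19 0.19]
-34.5 [0.17 0.2 ]
-29.5 [0.15 0.22]
-24.5 [0.13 0.23]
-19.5 [0.11 0.24]
-14.5 [0.09 0.25]
-9.5 [0.07 0.25]
-4.5 [0.05 0.26]
0.5 [0.03 0.26]
5.5 [0.   0.26]
10.5 [-0.02  0.26]
15.5 [-0.04  0.26]
20.5 [-0.07  0.26]
25.5 [-0.09  0.25]
30.5 [-0.11  0.24]
35.5 [-0.13  0.23]
40.5 [-0.15  0.22]
```

```bash
python3 -m pendant '[[0,[0.2,-0.06,0.2],[0,0,0]],[0,[0.2,-0.06,0],[0,0,0]],[0,[0.2,-0.06,0],[0,0,0]],[0,[0,0,0],[0,0,0]],[0,[0,0,0],[0,0,0]]]'; python3 -c "
from h import *
print(tool()); print(mark_of('side','bar0')) if read_camera('side') else 0"
```

```text
clock: 4.9
eef_pos: [469.4, -163.9, 242.9]
tcp_rot: [3.141, -0.003, -0.262]
contact_force: [-4.3, 1.6, 3.1]
gripper_width: -0.1
grasp_force: 1.9
(array([ 469.36672166, -163.94899524,  242.86288948]), np.float64(-104.98842851405013), array([ 0.0026231 , -0.00116142, -0.99999589]))
[{'centre': [477.3, -190.0, 75.4], 'score': 0.89}]
```

```bash
python3 -m pendant '[[0,[-0.2,0.05,0],[0,0,0]],[0,[0,0,-0.2],[0,0,0]],[0,[0,0,0],[0,0,0]],[0,[0,0,0],[0,0,0]],[0,[0,0,0],[0,0,0]]]'; python3 -c "
from h import *
print(tool(), read_state()['contact_force'])"
```

```text
clock: 5.42
eef_pos: [459.9, -161.4, 232.4]
tcp_rot: [-3.142, -0.0, -0.262]
contact_force: [0.3, 1.2, -0.4]
gripper_width: 0.5
grasp_force: 0.0
(array([ 459.93944216, -161.43807013,  232.43259695]), np.float64(-105.00574083903057), array([ 7.68634649e-05,  2.68036640e-05, -9.99999997e-01])) [ 0.28219328  1.16811651 -0.42407843]
```

```bash
python3 -m pendant '[[0,[0.13,-0.02,0],[0,0,0]],[0,[0.25,-0.09,0],[0,0,1]],[0,[0.25,-0.07,0],[0,0,1]],[0,[0.26,-0.05,0],[0,0,1]],[0,[0.26,-0.03,0],[0,0,1]],[0,[0.26,0,0],[0,0,1]],[0,[0.26,0.02,0],[0,0,1]],[0,[0,0,0],[0,0,0]]]'; python3 -c "
from h import *
p,a,z=tool();d=p[:2]-[512.5,-50.3];print(p,a,np.hypot(*d),np.degrees(np.arctan2(d[1],d[0])), read_state()['contact_force'])
for k,v in fit().items(): print(k,v)"
```

```text
clock: 6.08
eef_pos: [529.1, -171.4, 233.2]
tcp_rot: [3.14, -0.003, 0.264]
contact_force: [0.4, 0.1, 0.8]
gripper_width: 0.4
grasp_force: 0.0
[ 529.05410762 -171.38991506  233.22170463] -74.86324502311606 122.21622645330986 -82.21539596902502 [0.43319302 0.1323838  0.82910076]
swivel_base [(array([514., -51.,   3.]), 0.85), (array([518., -53.,  -4.]), 0.55)]
zero_mark [(array([ 563., -114.,   68.]), 0.9), (array([ 563., -114.,   68.]), 0.84)]
index_line [(array([607., -39.,  57.]), 0.57)]
bar0 [(array([ 554., -194.,   70.]), 0.9), (array([ 555., -190.,   76.]), 0.66)]
bolt_knob [(array([ 536., -216.,   35.]), 0.43), (array([ 535., -214.,   31.]), 0.47)]
casting_top [(array([512., -49., 154.]), 0.69), (array([511., -54., 157.]), 0.83)]
```

Two clicks turned, as the geometry predicts. I carry on along the arc.

```bash
python3 -m pendant '[[0,[0.26,0.04,0],[0,0,1]],[0,[0.26,0.07,0],[0,0,1]],[0,[0.25,0.09,0],[0,0,1]],[0,[0.24,0.11,0],[0,0,1]],[0,[0.23,0.13,0],[0,0,1]],[0,[0.22,0.15,0],[0,0,1]],[0,[0.2,0.17,0],[0,0,1]],[0,[0.19,0.19,0],[0,0,1]]]'
python3 -m pendant '[[0,[0.17,0.2,0],[0,0,1]],[0,[0.15,0.22,0],[0,0,1]],[0,[0.13,0.23,0],[0,0,1]],[0,[0.11,0.24,0],[0,0,1]],[0,[0.09,0.25,0],[0,0,1]],[0,[0,0,0],[0,0,0]],[0,[0,0,0],[0,0,0]]]'; python3 -c "
from h import *
p,a,z=tool();d=p[:2]-[512.5,-50.3];print(p,a,np.hypot(*d),np.degrees(np.arctan2(d[1],d[0])), read_state()['contact_force'])
for k,v in fit().items(): print(k,v)"
```

```text
clock: 7.45
eef_pos: [601.0, -133.6, 232.7]
tcp_rot: [3.141, 0.002, 0.964]
contact_force: [-0.8, -1.7, 0.2]
gripper_width: 0.2
grasp_force: 0.6
clock: 8.03
eef_pos: [626.9, -87.4, 232.7]
tcp_rot: [3.141, 0.001, 1.395]
contact_force: [0.3, -2.1, -0.1]
gripper_width: 0.4
grasp_force: 1.0
[626.92819018 -87.37666163 232.66002952] -10.073225619351177 120.2850345870353 -17.953197970760012 [ 0.32868991 -2.05228438 -0.0534656 ]
swivel_base [(array([513., -51.,   4.]), 0.78), (array([517., -52.,  -3.]), 0.66)]
zero_mark [(array([593., -33.,  67.]), 0.92), (array([593., -32.,  68.]), 0.61)]
index_line [(array([608., -40.,  53.]), 0.69), (array([609., -37.,  55.]), 0.91)]
bar0 [(array([661., -75.,  76.]), 0.76), (array([660., -74.,  76.]), 0.58)]
bolt_knob [(array([ 535., -216.,   36.]), 0.59), (array([ 540., -218.,   32.]), 0.5)]
casting_top [(array([511., -46., 152.]), 0.78), (array([509., -52., 158.]), 0.95)]
```

```bash
python3 -m pendant '[[0,[0.07,0.25,0],[0,0,1]],[0,[0.05,0.26,0],[0,0,1]],[0,[0.03,0.26,0],[0,0,1]],[0,[0,0.26,0],[0,0,1]],[0,[-0.02,0.26,0],[0,0,1]],[0,[-0.04,0.26,0],[0,0,1]],[0,[-0.07,0.26,0],[0,0,1]],[0,[0,0,0],[0,0,0]]]'; python3 -c "
from h import *
p,a,z=tool();d=p[:2]-[512.5,-50.3];print(p,a,np.hypot(*d),np.degrees(np.arctan2(d[1],d[0])), read_state()['contact_force'])
for k,v in fit().items(): print(k,v)"
```

```text
clock: 9.4
eef_pos: [626.8, -13.0, 232.4]
tcp_rot: [-3.141, -0.002, 2.01]
contact_force: [0.2, -0.9, -0.5]
gripper_width: -0.0
grasp_force: 0.0
[626.83100763 -13.01624882 232.37029367] 25.18288630850089 120.25663144854208 18.06133297362812 [ 0.18235938 -0.86109696 -0.52486858]
swivel_base [(array([514., -51.,   4.]), 0.86), (array([513., -53.,  -1.]), 0.93)]
zero_mark [(array([559.,  18.,  65.]), 0.58), (array([564.,  18.,  65.]), 0.85)]
index_line [(array([606., -40.,  55.]), 0.75), (array([609., -36.,  58.]), 0.97)]
bar0 [(array([642.,  28.,  74.]), 0.72), (array([642.,  33.,  75.]), 0.8)]
bolt_knob [(array([ 533., -216.,   34.]), 0.45), (array([ 695., -264.,   -0.]), 0.59)]
casting_top [(array([511., -48., 155.]), 0.57), (array([510., -50., 154.]), 0.88)]
```

It now rests in the third click (45°). One more, pushed slowly.

```bash
python3 -m pendant '[[0,[-0.05,0.13,0],[0,0,0.5]],[0,[-0.05,0.13,0],[0,0,0.5]],[0,[-0.06,0.12,0],[0,0,0.5]],[0,[-0.06,0.12,0],[0,0,0.5]],[0,[-0.07,0.12,0],[0,0,0.5]],[0,[-0.07,0.12,0],[0,0,0.5]],[0,[0,0,0],[0,0,0]],[0,[0,0,0],[0,0,0]]]'; python3 -c "
from h import *
p,a,z=tool();d=p[:2]-[512.5,-50.3];print(p,a,np.hypot(*d),np.degrees(np.arctan2(d[1],d[0])), read_state()['contact_force'])
for k,v in fit().items():
  if k in('zero_mark','bar0'):
    for c,s in v: print(k,c,s,np.degrees(np.arctan2(c[1]+50.3,c[0]-512.5))-8)"
```

```text
clock: 10.77
eef_pos: [613.1, 14.7, 232.7]
tcp_rot: [-3.141, -0.0, 2.268]
contact_force: [-1.1, -0.7, -0.1]
gripper_width: 0.0
grasp_force: 0.0
[613.10464315  14.68178841 232.66611779] 39.95527954106876 119.76613481890554 32.85891939794732 [-1.07151242 -0.71934873 -0.12654268]
zero_mark [543.  27.  68.] 0.61 60.467462589090474
zero_mark [545.  26.  67.] 0.73 58.9284106895614
bar0 [617.  53.  74.] 0.9 36.669132958862896
bar0 [620.  61.  78.] 0.67 37.99498206360725
```

The scale reads about 60°. I back off and lift, and check the screwdriver's extent before approaching the knob.

```bash
python3 -m pendant '[[0,[0.25,-0.26,0],[0,0,0]],[0,[0.25,-0.26,0.1],[0,0,0]],[0,[0,0,0.8],[0,0,0]],[0,[0,0,0.9],[0,0,0]],[0,[0,0,0.9],[0,0,0]],[0,[0,0,0.8],[0,0,0]],[0,[0,0,0],[0,0,0]],[0,[0,0,0],[0,0,0]]]'; python3 - <<'E'
from h import *
print(tool(),read_state()['contact_force'])
for k,v in fit().items():
    for c,s in v: print(k,c,s,round(np.degrees(np.arctan2(c[1]+50.3,c[0]-512.5))-8,1))
r=read_camera("side"); cv2.imwrite("pics/s2.png",cv2.resize(r["pixels"][180:360,230:470],None,fx=3.3,fy=3.3,interpolation=cv2.INTER_CUBIC))
for l in ("screwdriver","spatula"):
    m=masks_of("side",l)[0]["mask"]; v,u=np.nonzero(m)
    T=r["world_to_cam"];Ri=T[:3,:3].T;o=-Ri@T[:3,3]
    d=(Ri@np.linalg.inv(r["K"])@np.vstack([u,v,np.ones_like(u)])).T
    w=o+d*((8-o[2])/d[:,2])[:,None]
    print(l,np.round([w[w[:,0].argmin()],w[w[:,0].argmax()],w[w[:,1].argmin()],w[w[:,1].argmax()]]).tolist())
E
```

```text
clock: 12.13
eef_pos: [635.2, -7.4, 377.1]
tcp_rot: [3.136, 0.006, 2.268]
contact_force: [-0.5, 0.0, -0.3]
gripper_width: 0.1
grasp_force: 0.0
(array([635.24911069,  -7.44189994, 377.09068684]), np.float64(39.95194094173049), array([ 8.11137316e-03, -7.44923162e-04, -9.99966825e-01])) [-0.50892153  0.01234191 -0.25248911]
swivel_base [511. -46.   3.] 0.62 101.2
swivel_base [513. -53.   2.] 0.56 -87.5
zero_mark [542.  24.  67.] 0.68 60.3
zero_mark [539.  28.  68.] 0.59 63.3
index_line [608. -41.  56.] 0.9 -2.4
index_line [611. -36.  54.] 0.58 0.3
bar0 [620.  59.  73.] 0.9 37.5
bar0 [614.  62.  75.] 0.7 39.9
bolt_knob [ 538. -215.   33.] 0.52 -89.2
bolt_knob [ 539. -214.   35.] 0.49 -88.8
casting_top [514. -49. 154.] 0.72 32.9
casting_top [510. -50. 157.] 0.89 165.2
screwdriver [[404.0, -241.0, 8.0], [552.0, -361.0, 8.0], [534.0, -381.0, 8.0], [405.0, -238.0, 8.0]]
spatula [[402.0, -240.0, 8.0], [553.0, -364.0, 8.0], [532.0, -380.0, 8.0], [403.0, -237.0, 8.0]]
```

View pics/s2.png

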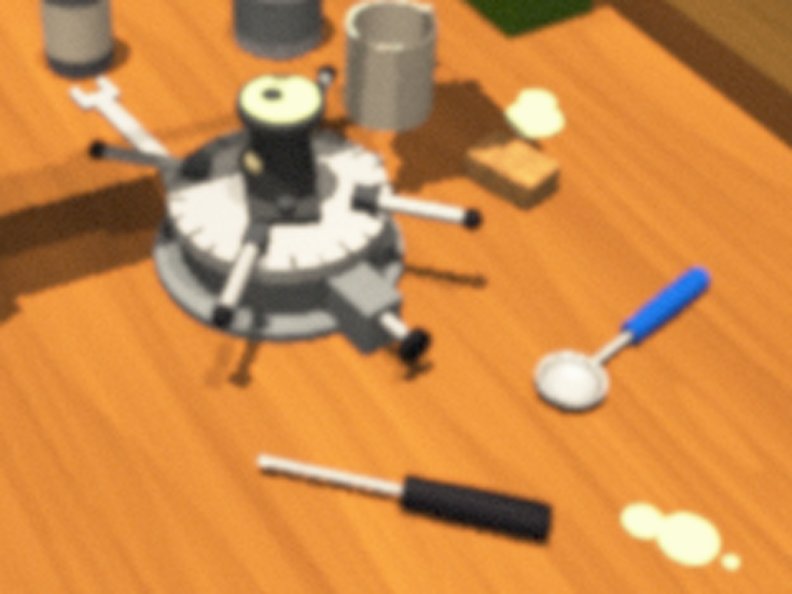

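The picture confirms it: the plate is in place, the knob is at (415,343), and the screwdriver at (260–550,460–540) and the spoon at (570,380) are well clear of the approach spot. I move to in front of the knob.

```bash
python3 -m pendant '[[0,[-0.29,-0.77,0],[0,0,-0.8]],[0,[-0.29,-0.77,0],[0,0,-0.8]],[0,[-0.29,-0.77,0],[0,0,-0.8]],[0,[-0.29,-0.77,0],[0,0,-0.8]],[0,[-0.29,-0.77,0],[0,0,-0.8]],[0,[-0.29,-0.77,0],[0,0,-0.8]],[0,[-0.29,-0.77,0],[0,0,-0.8]],[0,[-0.29,-0.77,0],[0,0,-0.8]]]'
python3 -m pendant '[[0,[0,0,-0.4],[0,0,0]],[0,[0,0,-0.8],[0,0,0]],[0,[0,0,-0.8],[0,0,0]],[0,[0,0,-0.7],[0,0,0]],[0,[0,0,-0.5],[0,0,0]],[0,[0,0,0],[0,0,0]],[0,[0,0,0],[0,0,0]],[0,[0,0,0],[0,0,0]]]'
```

```text
clock: 13.65
eef_pos: [539.6, -254.0, 373.0]
tcp_rot: [3.141, 0.0, 1.707]
contact_force: [0.8, 0.0, -0.2]
gripper_width: -0.0
grasp_force: 0.0
clock: 14.32
eef_pos: [541.2, -253.0, 246.2]
tcp_rot: [3.14, 0.001, 1.71]
contact_force: [-0.1, -0.3, 0.3]
gripper_width: -0.1
grasp_force: 0.0
```

```bash
python3 -m pendant '[[0,[0,0,-0.5],[0,0,0]],[0,[0,0,-0.4],[0,0,0]],[0,[0,0,-0.38],[0,0,0]],[0,[0,0,0],[0,0,0]],[0,[0,0,0],[0,0,0]]]'; python3 - <<'E'
from h import *
print(tool(),read_state()['contact_force'])
print(fit()['bolt_knob'])
E
```

```text
clock: 14.73
eef_pos: [541.0, -252.9, 194.8]
tcp_rot: [3.14, 0.001, 1.711]
contact_force: [0.3, -0.3, -0.5]
gripper_width: 0.0
grasp_force: 0.0
(array([ 540.98911229, -252.86979492,  194.81957387]), np.float64(8.005214408449033), array([ 1.24401722e-03, -6.51844662e-04, -9.99999014e-01])) [ 0.34768122 -0.25237406 -0.48251025]
[(array([ 537., -217.,   33.]), 0.45), (array([ 695., -262.,   -2.]), 0.51)]
```

```bash
python3 -m pendant '[[0,[-0.02,0.14,0],[0,0,0]],[0,[-0.02,0.14,0],[0,0,0]],[0,[-0.02,0.14,0],[0,0,0]],[0,[-0.02,0.14,0],[0,0,0]],[0,[-0.01,0.07,0],[0,0,0]],[0,[-0.01,0.07,0],[0,0,0]],[0,[0,0,0],[0,0,0]]]'
python3 -m pendant '[[0,[-0.01,0.07,0],[0,0,0]],[0,[-0.01,0.07,0],[0,0,0]],[0,[0,0,0],[0,0,0]]]'
```

```text
clock: 16.02
eef_pos: [536.2, -224.2, 193.4]
tcp_rot: [-3.141, 0.0, 1.711]
contact_force: [-0.6, -1.2, -1.5]
gripper_width: -0.1
grasp_force: 0.7
clock: 16.27
eef_pos: [535.6, -219.5, 193.5]
tcp_rot: [3.141, 0.001, 1.711]
contact_force: [-0.9, -4.6, -2.0]
gripper_width: -0.1
grasp_force: 2.0
```

```bash
python3 -m pendant '[[0,[-0.01,0.05,0],[0,0,0]],[0,[0,0,0],[0,0,0]],[0,[0,0,0],[0,0,0]]]'
python3 -m pendant '[[0,[-0.01,0.05,0],[0,0,0]],[0,[0,0,0],[0,0,0]],[0,[0,0,0],[0,0,0]]]'
```

```text
clock: 16.52
eef_pos: [535.2, -216.9, 193.5]
tcp_rot: [-3.141, -0.001, 1.71]
contact_force: [-0.7, -0.7, -0.4]
gripper_width: -0.3
grasp_force: 0.4
clock: 16.77
eef_pos: [534.8, -214.7, 193.5]
tcp_rot: [3.142, -0.001, 1.71]
contact_force: [-0.1, -0.2, 0.2]
gripper_width: -0.1
grasp_force: 0.0
```

```bash
python3 -m pendant '[[0,[-0.01,0.05,0],[0,0,0]],[0,[0,0,0],[0,0,0]],[0,[0,0,0],[0,0,0]]]'
python3 -c "
from h import *
print(fit()['bolt_knob'])"
```

```text
clock: 17.02
eef_pos: [534.7, -213.6, 193.7]
tcp_rot: [3.141, 0.002, 1.711]
contact_force: [-0.1, -5.3, -0.2]
gripper_width: 0.3
grasp_force: 2.5
[(array([ 537., -202.,   33.]), 0.45), (array([ 694., -262.,   -2.]), 0.39)]
```

The force dropped to zero as it snapped past the catch, then hit a firm stop, and the knob has moved about 14 mm. I back off and verify.

```bash
python3 -m pendant '[[0,[0.04,-0.3,0],[0,0,0]],[0,[0.08,-0.6,0],[0,0,0]],[0,[0,0,0.4],[0,0,0]],[0,[0,0,0.8],[0,0,0]],[0,[0,0,0.9],[0,0,0]],[0,[0,0,0.9],[0,0,0]],[0,[0,0,0.5],[0,0,0]],[0,[0,0,0],[0,0,0]]]'
python3 - <<'E'
from h import *
for k,v in fit().items():
    for c,s in v: print(k,c,s,round(np.degrees(np.arctan2(c[1]+50.3,c[0]-512.5))-8,1))
a=read_camera("side")["pixels"][180:360,230:470]; b=read_camera("scene")["pixels"][130:310,170:410]
cv2.imwrite("pics/f.png",cv2.resize(np.vstack([a,b]),(560,600*1) if 0 else None,fx=1.66,fy=1.66,interpolation=cv2.INTER_CUBIC))
cv2.imwrite("pics/f2.png",cv2.resize(a,None,fx=3.3,fy=3.3,interpolation=cv2.INTER_CUBIC))
E
```

```text
clock: 18.38
eef_pos: [541.3, -250.3, 340.4]
tcp_rot: [3.132, 0.005, 1.71]
contact_force: [0.9, 0.2, 0.3]
gripper_width: 0.2
grasp_force: 0.0
swivel_base [513. -50.   4.] 0.86 23.0
swivel_base [514. -53.  -3.] 0.65 -68.9
zero_mark [543.  27.  67.] 0.81 60.5
zero_mark [542.  24.  66.] 0.67 60.3
index_line [609. -39.  54.] 0.82 -1.3
index_line [612. -37.  56.] 0.66 -0.4
bar0 [ 699. -260.    1.] 0.63 -56.4
bar0 [616.  62.  77.] 0.83 39.3
bolt_knob [ 533. -202.   32.] 0.51 -90.3
bolt_knob [511. -51. 159.] 0.52 -163.0
casting_top [511. -49. 153.] 0.68 131.1
casting_top [510. -52. 158.] 0.77 -153.8
```

View pics/f2.png

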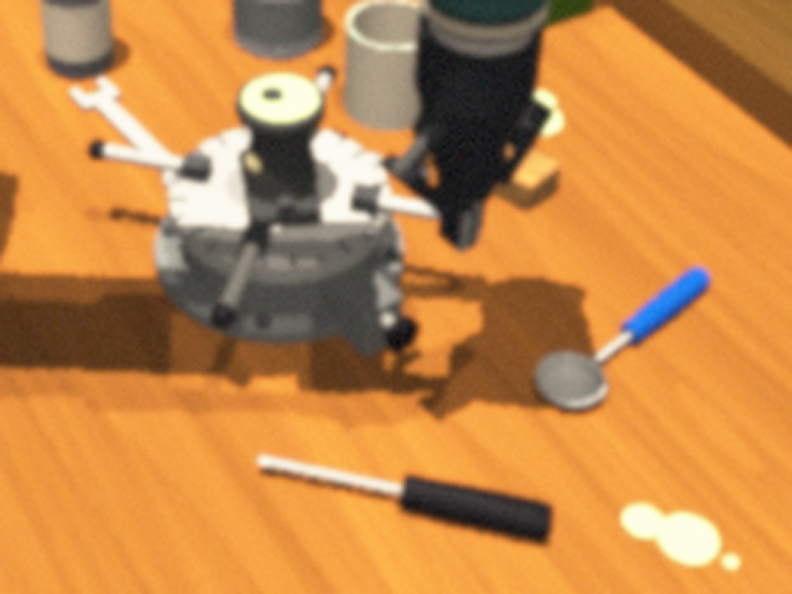

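The knob, now at (400,332), stays in close to the housing. The scale reads 60°, the bystanders are unmoved and the gripper is free of everything.

```bash
python3 -c "
from workcell import *
print(hand_in())"
```

```text
the job is handed in; nothing more can be done
None
```

The swivel base rests in the fourth click (scale at about 60° by the camera marks), the lock bolt snapped home and stayed in, nothing around the fixture appears to have moved, and the job is handed in at about 19 s.

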